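# Put a thread spool away in the cupboard's door rack

## Task

Swing the small cupboard's door wide open by its handle, stand the upright thread spool in the empty pocket of the rack on the inside of the door, then swing the door fully shut again. The wax jar already in the rack must stay upright in its own pocket, and the lying spool and the glass dish on the table must be left where they are.

Things in the scene. Friction and masses are not known exactly. Their poses are not given: they have to be found in the camera images.
- cupboard: Small dark-wood cupboard with a grey door, 120 deep (x) x 220 wide (y) x 160 high, fixed to the table, with a closed roof; its one door covers the whole front (-x side of this frame). Origin: centre of its underside on the table; z up.
- cupboard_door (a joint): Opening angle of the cupboard door in rad: 0 shut, grows to a stop at 1.9; seen from above the door opens counter-clockwise about a vertical hinge. Light friction (0.05 N m), no latch and no spring: it stays where it is left.
- hinge_axis (a point): Point on the door's vertical hinge axis, 137 above the table. Its frame turns with the door: y runs along the door from the hinge to the free edge (218 away), -x points out of the door's outer face, z up. The door panel is 15 thick, centred on this axis, its top 156 above the table.
- handle_grip (a point): Grip point on the axis of the door's handle bar, 137 above the table, 190 along the door from the hinge and 43.5 outside (-x) of the hinge axis; it moves with the door and its axes are parallel to those of hinge_axis. Fingers can come down from above on both sides of the bar, with the line between the fingers along the door (y).
- pocket_inner (a point): Centre of the floor of the rack pocket nearer the hinge: 85 above the table, 78 along the door from the hinge axis and 42.5 inside (+x) of it. Axes parallel to those of hinge_axis.
- pocket_outer (a point): The same for the pocket nearer the door's free edge, 144 along the door from the hinge axis. One of the two pockets holds the wax jar, the other is empty; which is which varies.
- spool: Thread spool standing upright on the table, a cylinder 51 in diameter and 60 high, about 40 g. Origin: centre of its underside; z along its axis, up.
- wax_jar: Low round open plastic jar, 52 in diameter and 24 high, loose in one of the rack's pockets (hidden while the door is shut). Origin: centre of its underside, z up.
- lying_spool: Wider thread spool lying on its side on the table, 76 x 72 x 51 high; a bystander. Origin: centre of its underside.
- dish: Octagonal glass dish, 67 across and 18 high, on the table; a bystander. Origin: centre of its underside.
- handle_top (a point): The door's handle: a vertical round steel bar 10 thick, from 60 to 155 above the table, its centre 36 off the door's outer face; two short stems at 75 and 125 above the table join it to the door. This point is the bar's top end.
- rack_rim (a point): Aluminium rack on the door's inner face: two open-topped square pockets in a row along the door, each 62 x 62 inside, walls 4 thick and 20 high, floors 85 above the table (the door rises 71 above the floor). Door shut: inside, under the roof; door open: loaded from above with the line between the fingers along the door. This point: middle of the rack at rim height.
Things that resemble listed ones, but are neither listed nor needed, are in the scene too. There is more than one size of the spool; the job needs the smallest.

How it is judged:
By the outcome, as a careful person would: the job done as asked, in the order asked, and still so for the second after the job is handed in, with the robot touching nothing.
It also fails if it takes over 72 s, if anything falls off the work surface, if the arm or the gripper's body presses on something with over 40 N, if the wrist force passes 120 N, or if a joint passes its speed limit or range.

## Robot

A 7-joint arm with a two-finger parallel gripper is mounted at the origin on the work surface; the furniture and walls round the work are solid. World frame = base frame: x ahead of the robot, y to its left, z up, the work surface at z = 0. Lengths are in m, angles in rad, forces in N, time in s.
With the tool pointing down it reaches from about 0.35 to 0.9 m from the base axis. Payload 8.1 kg.
Tool frame: the origin (TCP) lies at the centre of the arm's flange, where the gripper is bolted on; the fingertips stand 178 mm ahead of it and the grasp point (between the pads) lies 159 mm ahead of it; z points along the fingers, y is the direction in which the jaws open and shut (so a half turn about z gives the same grasp; the last joint's range is limited). The gripper opens to 92 mm and grips with 3 to 60 N. Pads are 19 mm wide; open, the fingers measure 130 mm over their backs; the gripper's body (75 mm by 190 mm) begins 47 mm behind the grasp point.
Start: joints at [-1.242, 0.434, 0.025, 1.573, -0.012, 1.134, -0.075], TCP at [0.262, 0.568, 0.405] pointing down, gripper open.
Joint ranges: [-2.62, 2.62], [-0.44, 2.09], [-1.27, 1.32], [0.08, 2.57], [-1.32, 4.46], [0.12, 2], [-2.74, 2.74]. Speed limits (rad/s): [2.22, 2.22, 3.01, 3.01, 3.14, 3.14, 3.14].

## Interface

Orientations are given as a rotation vector (axis times angle).
In Python, from cell import arm, get_image, camera_model gives the robot as it stands. The module is installed in compiled form; this text tells all that it offers.
- The arm moves only by the shell command python3 -m pendant 'ROWS' [FORCE]. ROWS is JSON, a list that holds one entry, the list of rows, each a list of 7 numbers: the shift along the tool's x, y, z in mm, then the turn, a rotation vector about the tool's x, y, z in rad, then the closure, from -1 (fully open) to 1 (shut). In form: [[[x, y, z, rx, ry, rz, hand], ...]]. A call has 1 to 20 rows; each row is the pose to reach, as a shift and turn from the pose commanded when the call began, along the tool's axes at that moment; what a row does not reach only later rows make up. A row lasts 1/8 s, in which the tool goes at most 62.5 mm and 10.7 degrees, less where a joint would pass 70% of its speed; a pose out of reach is approached as far as the arm can. A call with a gripper value outside its range is refused whole. The fingers move at their own pace and stop on an object; FORCE is the grip in N (left out, the last holds). Time passes only in rows, so rows that repeat a pose let the fingers close. It gives the time, the measured TCP pose, the force and the opening at its end, in the units of the state.
- arm.observe(): the state, without advancing time (a new reading comes with each control period).
- get_image(name): name is "scene" or "top" or "wrist"; returns the picture (420x560x3 uint8, red, green, blue); there is no depth.
- camera_model(name): a dict with "fx", "fy", "cx", "cy" (pixels), "position" and "orientation" of the camera in the world; the wrist camera has in their place "T_tool_cam" (4x4, takes a point from camera to tool coordinates, whose origin is the TCP and whose axes are the flange's). Camera axes: x right, y down, z forward; pixel columns grow to the right and rows downward; lengths in m; the calibration is good to about 2 mm. A picture is of the moment at which its call begins: read the wrist's pose just before it. camera_model takes no time and is no camera call.
- arm.sign_off(): hands the job in, once; it reports no verdict.
The state is a dict: "clock": time; "joints": joint angles; "dq": joint speeds; "joint_efforts": joint torques, N m; "position": TCP position; "ee_rot": TCP orientation; "force": force on the tool from outside, world axes, zero at the start; "ft_torque": the same for the moment, N m; "width": opening from 0.0 (shut) to 1.0 (fully open).
Only numpy, scipy, OpenCV 4.12 (cv2) and the standard library are available. Lean on these libraries where they do the work, as an engineer would, in place of code of your own. Each camera call takes 0.05 s, during which the arm holds its last target.

## Working session

There is one attempt and no reset: what is moved stays moved. The work goes in short steps, Python scripts to look and compute and a shell command to move; the robot and the scene stay as the last step left them, time stands still between calls to the robot, and variables do not carry over. Pictures are saved under pics/ and viewed, and the job is handed in when it is done.

```bash
mkdir -p pics; ls; python3 - <<'E'
from cell import arm,get_image,camera_model
import cv2,numpy as np
s=arm.observe();print(s)
for n in("scene","top","wrist"):
    m=camera_model(n);print(n,{k:np.round(np.array(v),4).tolist() for k,v in m.items()})
    cv2.imwrite(f"pics/{n}0.png",get_image(n)[:,:,::-1])
E
```

```text
pics
{'clock': 0.0, 'joints': array([-1.24161412,  0.4352264 ,  0.02496144,  1.57412233, -0.01159675,
        1.13398691, -0.07508606]), 'dq': array([-0.00043387,  0.0003089 ,  0.00050908,  0.00033427,  0.00074292,
        0.00044728,  0.00010083]), 'joint_efforts': array([-1.57150491e-03, -6.67829847e+01,  9.83969830e-01, -3.14452672e+01,
       -6.06942200e-02,  4.26045607e-02,  1.79743392e-04]), 'position': array([0.26148082, 0.56740912, 0.40393273]), 'ee_rot': array([-6.73010100e-01, -3.06845092e+00,  2.49012356e-03]), 'force': array([-0.35317495,  0.45665963,  0.00920331]), 'ft_torque': array([-0.05496786,  0.00129972,  0.02759353]), 'width': 1.0017899037383802}
scene {'fx': 489.2343, 'fy': 489.2343, 'cx': 282.0167, 'cy': 206.6513, 'position': [-0.1891, -0.5608, 1.0516], 'orientation': [-2.1883, 1.1208, -0.4413]}
top {'fx': 486.0507, 'fy': 486.0507, 'cx': 274.8488, 'cy': 211.857, 'position': [0.4456, -0.0853, 1.2756], 'orientation': [-2.2295, 2.1822, -0.0825]}
wrist {'fx': 372.6659, 'fy': 372.6659, 'cx': 280.7994, 'cy': 208.0762, 'T_tool_cam': [[0.0006, -0.9627, -0.2706, 0.0732], [1.0, 0.0004, 0.0011, -0.0003], [-0.001, -0.2706, 0.9627, 0.0198], [0.0, 0.0, 0.0, 1.0]]}
```

View pics/scene0.png

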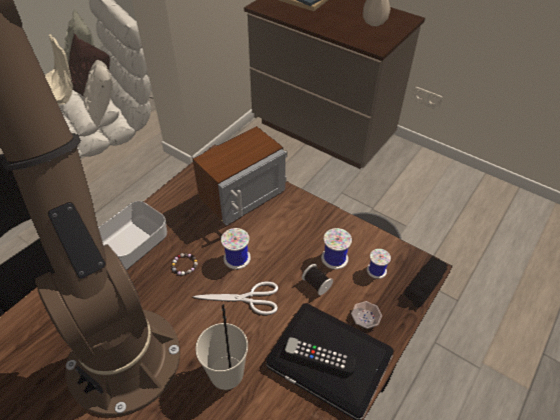

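View pics/top0.png

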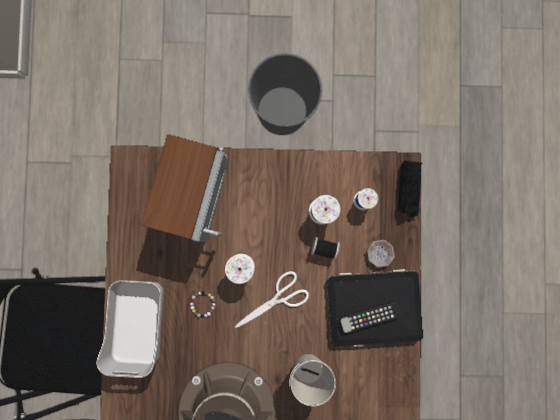

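View pics/wrist0.png

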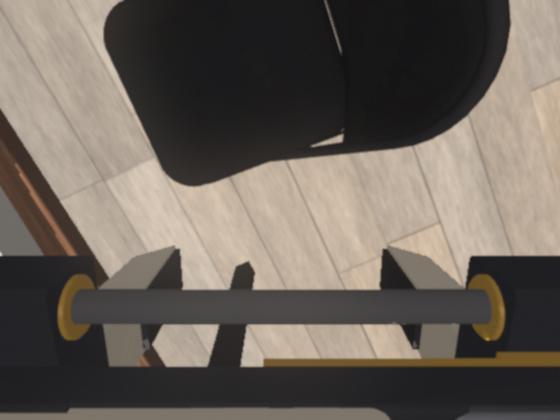

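The pictures show the cupboard at the upper left of the top view: roof about (150–225, 135–240), door on its right side, handle near (212,232). Three upright spools stand at top-view (240,268), (325,209) and (366,199). The lying spool is at (326,248) and the dish at (380,254). Next I measure them.

```bash
cat > h.py <<'E'
import numpy as np,cv2
from scipy.spatial.transform import Rotation as R
from cell import arm,get_image,camera_model
def ray(n,uv,pose=None):
    m=camera_model(n)
    d=np.array([(uv[0]-m['cx'])/m['fx'],(uv[1]-m['cy'])/m['fy'],1.])
    if n=='wrist':
        T=np.array(m['T_tool_cam']);Rt=R.from_rotvec(pose['ee_rot']).as_matrix()
        return Rt@T[:3,3]+pose['position'],Rt@T[:3,:3]@d
    return np.array(m['position']),R.from_rotvec(m['orientation']).as_matrix()@d
def onz(n,uv,z,pose=None):
    o,d=ray(n,uv,pose);return o+d*(z-o[2])/d[2]
def proj(n,p,pose=None):
    m=camera_model(n)
    if n=='wrist':
        T=np.array(m['T_tool_cam']);Rt=R.from_rotvec(pose['ee_rot']).as_matrix()
        o=Rt@T[:3,3]+pose['position'];M=Rt@T[:3,:3]
    else: o=np.array(m['position']);M=R.from_rotvec(m['orientation']).as_matrix()
    q=M.T@(np.array(p)-o);return np.array([m['cx']+m['fx']*q[0]/q[2],m['cy']+m['fy']*q[1]/q[2]])
E
python3 - <<'E'
import cv2
a=cv2.imread('pics/top0.png');b=cv2.imread('pics/scene0.png')
cv2.imwrite('pics/c1.png',cv2.resize(a[125:285,135:265],None,fx=4.5,fy=3.7*1,interpolation=3)[:600])
cv2.imwrite('pics/c1.png',cv2.resize(a[125:275,135:285],None,fx=4,fy=4,interpolation=cv2.INTER_CUBIC))
cv2.imwrite('pics/c2.png',cv2.resize(a[170:290,220:400],None,fx=4,fy=4,interpolation=cv2.INTER_CUBIC))
cv2.imwrite('pics/c3.png',cv2.resize(b[120:330,190:400],None,fx=2.8,fy=2.8,interpolation=cv2.INTER_CUBIC))
E
```

```text
(no output)
```

View pics/c1.png

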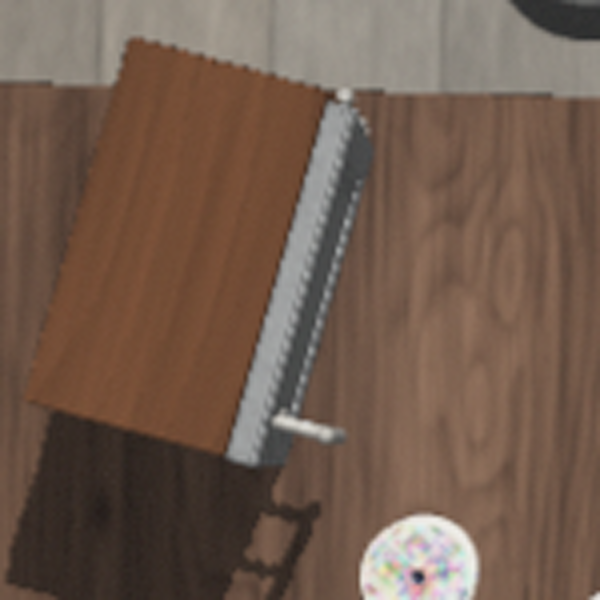

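View pics/c2.png

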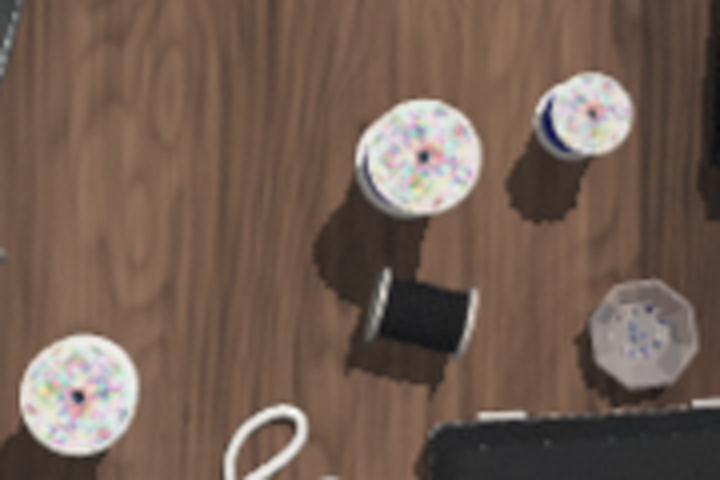

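View pics/c3.png

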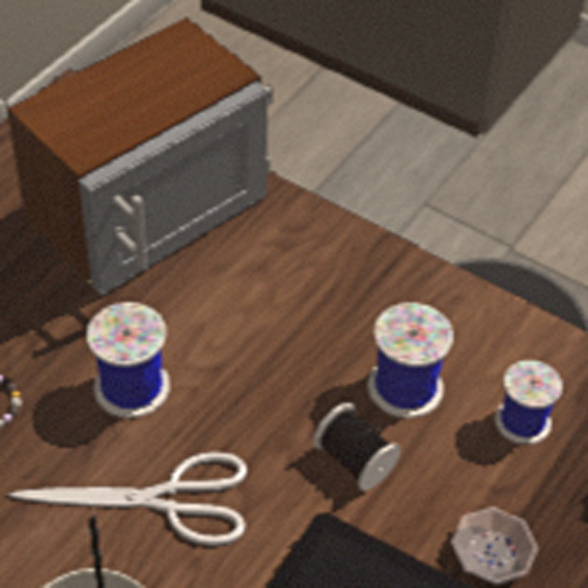

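Named candidates for the spool in the top view: (240,268) and (325,209) with tops about 29 px across (~70 mm), and (368,198) with a top about 20 px across (~51 mm). The last fits "smallest, 51 mm", and the enlarged crop confirms it. Now the numbers.

```bash
python3 - <<'E'
from h import *
np.set_printoptions(precision=4,suppress=True)
t=lambda x,y:(x/4+135-.4,y/4+125-.4)
C=[t(130,38),t(335,95),t(228,455),t(25,400)]
P=[onz('top',c,.16) for c in C]
for p in P:print(p)
L=lambda a,b:np.linalg.norm(P[a]-P[b])
print(L(0,1),L(1,2),L(2,3),L(3,0))
print('yaw of y-axis',[np.degrees(np.arctan2(*(P[b]-P[a])[[1,0]])) for a,b in((0,3),(1,2))], [np.degrees(np.arctan2(*(P[b]-P[a])[[1,0]])) for a,b in((1,0),(2,3))])
print('doorouter top',onz('top',t(262,463),.156),onz('top',t(355,108),.156),'knob',onz('top',t(345,93),.16))
for n,uv in(('top',(368,198.3)),('scene',(380,257.1))): print('spool',onz(n,uv,.06))
for uv in((325,209),(240,268)): print('big',onz('top',uv,.08))
print('lying',onz('top',(325.5,248),.04),'dish',onz('top',(380.5,253),.015))
# scene: handle bar top crop (138,198)/2.8
print('bar top scene',onz('scene',(138/2.8+190,198/2.8+120),.155))
# scene corners of door top
print('door near top corner',onz('scene',(82/2.8+190,182/2.8+120),.156),'far',onz('scene',(270/2.8+190,90/2.8+120),.156))
E
```

```text
[0.6781 0.1423 0.16  ]
[0.6479 0.0235 0.16  ]
[0.4393 0.0788 0.16  ]
[0.4682 0.1951 0.16  ]
0.12252725066577225 0.21585647647393172 0.11979011312742147 0.21643832132564686
yaw of y-axis [np.float64(165.8689638622787), np.float64(165.1423515143325)] [np.float64(75.75008076427757), np.float64(76.03396403947723)]
doorouter top [0.4351 0.0599 0.156 ] [0.6413 0.0121 0.156 ] knob [0.6492 0.0178 0.16  ]
spool [ 0.5486 -0.3462  0.06  ]
spool [ 0.5474 -0.3468  0.06  ]
big [ 0.518  -0.2355  0.08  ]
big [ 0.3689 -0.0294  0.08  ]
lying [ 0.4212 -0.2433  0.04  ] dish [ 0.4106 -0.3901  0.015 ]
bar top scene [0.4518 0.0202 0.155 ]
door near top corner [0.4368 0.0736 0.156 ] far [0.6408 0.0073 0.156 ]
```

```bash
cat >> h.py <<'E'
def Rdown(yaw): # tool z down, tool y at yaw (deg)
    c,s=np.cos(np.radians(yaw)),np.sin(np.radians(yaw))
    y=np.array([c,s,0]);z=np.array([0,0,-1.]);x=np.cross(y,z);return np.stack([x,y,z],1)
def rel(p,yaw,s=None,r0=None):
    """shift mm & rotvec from the current (or r0=(pos,Rot)) pose"""
    if r0 is None:
        s=s or arm.observe();r0=(s['position'],R.from_rotvec(s['ee_rot']).as_matrix())
    d=r0[1].T@(np.array(p)-r0[0])*1000
    w=R.from_matrix(r0[1].T@Rdown(yaw)).as_rotvec()
    return np.round(np.r_[d,w],[1,1,1,3,3,3]) if 0 else np.r_[np.round(d,1),np.round(w,3)]
HINGE=np.array([.647,.0155]);PSI=75.6
def door(y,x,th): # point in door frame -> world xy; th deg
    a=np.radians(PSI+th);ex=np.array([np.cos(a),np.sin(a)]);ey=np.array([-ex[1],ex[0]])
    return HINGE+y*ey+x*ex
E
python3 - <<'E'
from h import *
g=door(.19,-.0435,0);print(g,rel([*g,.373],-14.4).tolist())
E
```

```text
[0.45215119 0.02061771] [-402.0, -416.8, 31.7, -0.001, 0.001, 1.39]
```

```bash
python3 -m pendant '[[[-402,-417,0,0,0,1.39,-1],[-402,-417,0,0,0,1.39,-1],[-402,-417,0,0,0,1.39,-1],[-402,-417,0,0,0,1.39,-1],[-402,-417,0,0,0,1.39,-1],[-402,-417,0,0,0,1.39,-1],[-402,-417,10,0,0,1.39,-1],[-402,-417,32,0,0,1.39,-1],[-402,-417,32,0,0,1.39,-1],[-402,-417,32,0,0,1.39,-1],[-402,-417,32,0,0,1.39,-1],[-402,-417,32,0,0,1.39,-1],[-402,-417,32,0,0,1.39,-1]]]' 20
python3 - <<'E'
from h import *
s=arm.observe();im=get_image('wrist');print(s['clock'],s['position'],s['joints'])
g=door(.19,-.0435,0);print('expect handle top px',proj('wrist',[*g,.155],s), proj('wrist',[*g,.06],s),rel([*g,.296],-14.4,s))
cv2.imwrite('pics/w1.png',im[:,:,::-1])
cv2.imwrite('pics/s1.png',get_image('scene')[:,:,::-1])
E
```

```text
clock: 1.78
position: [0.452, 0.0219, 0.3728]
ee_rot: [-2.48, -1.928, -0.001]
force: [0.1, -0.1, -0.5]
width: 1.002
1.775 [0.45195593 0.02187347 0.37284893] [-0.63655155  0.19316731  0.55649434  2.05107211 -0.12747887  0.92968034
 -0.26078358]
expect handle top px [281.94817465 239.66308527] [281.7414823  198.43342381] [-1.20e+00  5.00e-01  7.68e+01 -0.00e+00 -1.00e-03  2.00e-03]
```

View pics/w1.png

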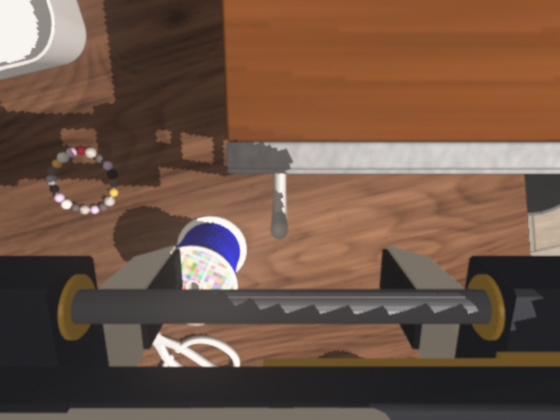

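```bash
python3 - <<'E'
from h import *
s=arm.observe()
for nm,uv,z in(('bar',(279.5,229.5),.155),('doorout',(400,173),.156),('doorout',(240,173),.156),('roofedge',(400,141),.16),('corner',(228,172),.156)):
    p=onz('wrist',uv,z,s);a=np.radians(PSI);ex=np.array([np.cos(a),np.sin(a)]);ey=np.array([-ex[1],ex[0]])
    d=p[:2]-HINGE;print(nm,p,'door y,x',d@ey,d@ex)
im=cv2.imread('pics/w1.png');cv2.imwrite('pics/w1c.png',cv2.resize(im[130:260,200:340],None,fx=4.5,fy=4.5,interpolation=cv2.INTER_CUBIC))
E
```

```text
bar [0.45236519 0.02653841 0.155     ] door y,x 0.19126514388378435 -0.03771209137810765
doorout [0.52280943 0.04195496 0.156     ] door y,x 0.12686797237284195 -0.005261112748982473
doorout [0.43984675 0.06299463 0.156     ] door y,x 0.2124565858969289 -0.0055144208167046795
roofedge [0.52442768 0.05939931 0.16      ] door y,x 0.12963880362346572 0.012037639062928662
corner [0.43377448 0.06509286 0.156     ] door y,x 0.2188598938998731 -0.004992226794524672
```

View pics/w1c.png

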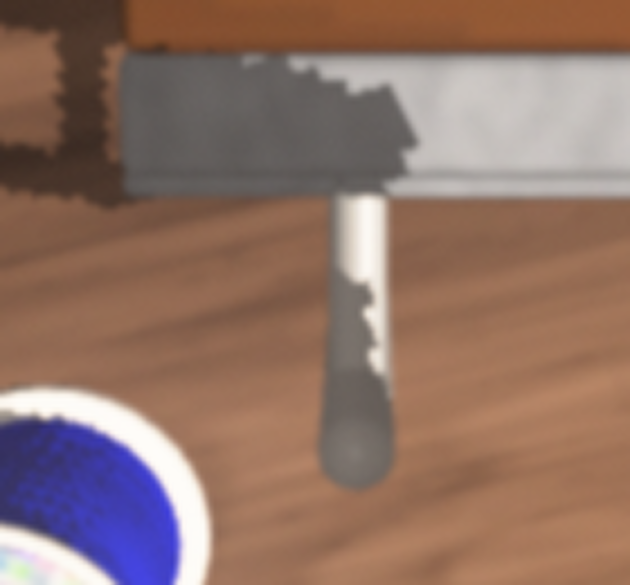

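```bash
sed -i 's/HINGE=.*/HINGE=np.array([.6479,.0189]);PSI=75.6/' h.py; python3 - <<'E'
from h import *
g=door(.19,-.043,0);print(g,rel([*g,.296],-14.4))
E
```

```text
[0.45317553 0.024502  ] [ 3.10e+00  4.00e-01  7.69e+01  0.00e+00 -0.00e+00  2.00e-03]
```

```bash
python3 -m pendant '[[[3,0,40,0,0,0,-1],[3,0,77,0,0,0,-1],[3,0,77,0,0,0,-1],[3,0,77,0,0,0,-1],[3,0,77,0,0,0,1],[3,0,77,0,0,0,1],[3,0,77,0,0,0,1],[3,0,77,0,0,0,1],[3,0,77,0,0,0,1],[3,0,77,0,0,0,1],[3,0,77,0,0,0,1],[3,0,77,0,0,0,1]]]' 15
python3 - <<'E'
from h import *
s=arm.observe();p0=s['position']
print(s['width'],s['force'],s['position'])
R0=R.from_rotvec(s['ee_rot']).as_matrix()
b=p0[:2]; r0=b-HINGE
print('radius',np.linalg.norm(r0))
for th in range(0,106,5):
    a=np.radians(th);q=HINGE+np.array([[np.cos(a),-np.sin(a)],[np.sin(a),np.cos(a)]])@r0
    d=R0.T@(np.r_[q,p0[2]]-p0)*1000
    print(th,np.round(d,0)[:2],round(-a,3),q.round(3))
E
```

```text
clock: 3.38
position: [0.4529, 0.0236, 0.2957]
ee_rot: [-2.482, -1.926, 0.0]
force: [-0.4, -0.9, -0.0]
width: 0.181
0.1805760568962192 [-0.39981015 -0.91361441 -0.0377346 ] [0.452872   0.02357374 0.29570449]
radius 0.1950839950603873
0 [0. 0.] -0.0 [0.453 0.024]
5 [-16.   5.] -0.087 [0.453 0.007]
10 [-32.  11.] -0.175 [ 0.455 -0.01 ]
15 [-48.  18.] -0.262 [ 0.458 -0.027]
20 [-62.  26.] -0.349 [ 0.463 -0.043]
25 [-76.  36.] -0.436 [ 0.469 -0.059]
30 [-89.  47.] -0.524 [ 0.477 -0.075]
35 [-101.   60.] -0.611 [ 0.485 -0.089]
40 [-112.   73.] -0.698 [ 0.495 -0.103]
45 [-122.   87.] -0.785 [ 0.507 -0.116]
50 [-130.  102.] -0.873 [ 0.519 -0.127]
55 [-137.  117.] -0.96 [ 0.532 -0.138]
60 [-143.  133.] -1.047 [ 0.546 -0.148]
65 [-147.  150.] -1.134 [ 0.561 -0.156]
70 [-150.  166.] -1.222 [ 0.577 -0.163]
75 [-151.  183.] -1.309 [ 0.593 -0.168]
80 [-151.  200.] -1.396 [ 0.609 -0.172]
85 [-149.  217.] -1.484 [ 0.626 -0.175]
90 [-146.  234.] -1.571 [ 0.643 -0.176]
95 [-142.  250.] -1.658 [ 0.66  -0.176]
100 [-136.  266.] -1.745 [ 0.677 -0.174]
105 [-128.  282.] -1.833 [ 0.694 -0.171]
```

```bash
python3 -m pendant '[[[0,0,0,0,0,0,1],[0,0,0,0,0,0,1],[-5,1,0,0,0,-0.03,1],[-16,5,0,0,0,-0.087,1],[-32,11,0,0,0,-0.175,1],[-32,11,0,0,0,-0.175,1]]]'
python3 - <<'E'
from h import *
s=arm.observe();p0=s['position'];print(s['width'],s['force'],s['ft_torque'],p0)
cv2.imwrite('pics/t2.png',cv2.resize(get_image('top')[120:300,130:340,::-1],None,fx=3,fy=3))
E
```

```text
clock: 4.12
position: [0.4545, -0.0119, 0.2954]
ee_rot: [-2.304, -2.134, 0.004]
force: [-6.8, -0.5, 6.1]
width: 0.103
0.10269741939618617 [-6.84350294 -0.47711804  6.09550095] [-0.31311213  1.33300198  0.06361173] [ 0.45451097 -0.01188263  0.29543004]
```

View pics/t2.png

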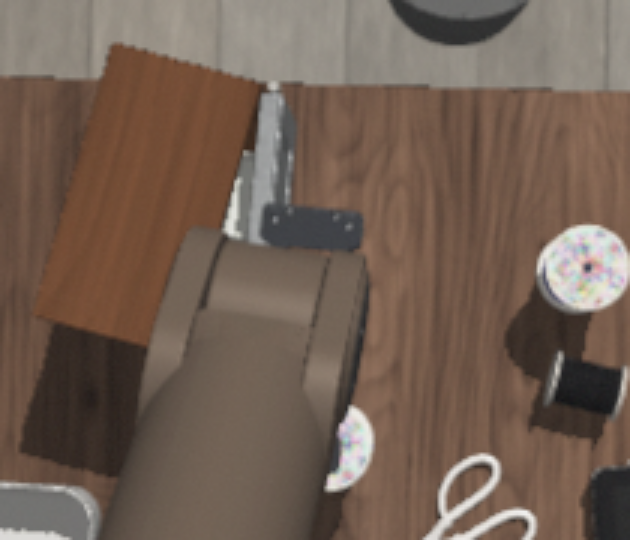

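```bash
python3 -m pendant '[[[-16,5,0,0,0,-0.087,1],[-32,11,0,0,0,-0.175,1],[-48,18,0,0,0,-0.262,1],[-62,26,0,0,0,-0.349,1],[-76,36,0,0,0,-0.436,1],[-89,47,0,0,0,-0.524,1],[-101,60,0,0,0,-0.611,1],[-112,73,0,0,0,-0.698,1],[-122,87,0,0,0,-0.785,1],[-122,87,0,0,0,-0.785,1]]]'
python3 - <<'E'
from h import *
s=arm.observe();print(s['width'],s['force'],s['ft_torque'],s['position'],s['joints'], np.degrees(np.arctan2(*R.from_rotvec(s['ee_rot']).as_matrix()[[1,0],1])))
E
```

```text
clock: 5.42
position: [0.5339, -0.1391, 0.2955]
ee_rot: [1.312, 2.853, 0.0]
force: [0.5, 2.0, -0.6]
width: 0.105
0.10498943766184032 [ 0.47627051  1.98780564 -0.57278698] [ 0.25531875 -0.15788843  0.01737261] [ 0.53388784 -0.13907004  0.29553963] [-0.05483323  0.4406289   0.28924156  1.90002388 -0.16670829  0.82298638
  1.03065991] 40.60882457847937
```

```bash
python3 -m pendant '[[[-16,5,0,0,0,-0.087,1],[-32,11,0,0,0,-0.175,1],[-48,18,0,0,0,-0.262,1],[-62,26,0,0,0,-0.349,1],[-76,36,0,0,0,-0.436,1],[-89,47,0,0,0,-0.524,1],[-101,60,0,0,0,-0.611,1],[-112,73,0,0,0,-0.698,1],[-122,87,0,0,0,-0.785,1],[-122,87,0,0,0,-0.785,1]]]'
python3 - <<'E'
from h import *
s=arm.observe();print(s['width'],s['force'],s['ft_torque'],s['position'],s['joints'], np.degrees(np.arctan2(*R.from_rotvec(s['ee_rot']).as_matrix()[[1,0],1])))
E
```

```text
clock: 6.68
position: [0.6793, -0.1724, 0.2956]
ee_rot: [0.118, 3.139, 0.003]
force: [-0.6, 6.1, 2.9]
width: 0.105
0.10488616384467321 [-0.58671691  6.09728305  2.91569157] [1.26766025 0.21334562 0.04071016] [ 0.67926181 -0.1723549   0.29558214] [ 0.12039164  0.6490185   0.08608265  1.49001665 -0.06410853  1.00535685
  1.71876329] 85.67686106282983
```

```bash
python3 -m pendant '[[[0,0,0,0,0,0,-1],[0,0,0,0,0,0,-1],[0,0,0,0,0,0,-1],[0,0,0,0,0,0,-1],[0,0,-40,0,0,0,-1],[0,0,-80,0,0,0,-1],[0,0,-80,0,0,0,-1]]]'
python3 - <<'E'
from h import *
print(rel([.548,-.3465,.32],15))
E
```

```text
clock: 7.55
position: [0.6793, -0.1749, 0.3798]
ee_rot: [0.121, 3.133, -0.002]
force: [0.0, -0.7, -0.9]
width: 0.814
[ 1.181e+02 -1.812e+02  5.910e+01  3.000e-03  6.000e-03  1.232e+00]
```

```bash
python3 -m pendant '[[[118,-181,0,0,0,1.232,-1],[118,-181,0,0,0,1.232,-1],[118,-181,0,0,0,1.232,-1],[118,-181,0,0,0,1.232,-1],[118,-181,59,0,0,1.232,-1],[118,-181,59,0,0,1.232,-1],[118,-181,59,0,0,1.232,-1],[118,-181,59,0,0,1.232,-1],[118,-181,59,0,0,1.232,-1]]]'
python3 - <<'E'
from h import *
s=arm.observe();cv2.imwrite('pics/w3.png',get_image('wrist')[:,:,::-1])
print(s['position'],s['width'],proj('wrist',[.548,-.3465,.06],s))
cv2.imwrite('pics/t3.png',cv2.resize(get_image('top')[110:300,130:420,::-1],None,fx=2.7,fy=2.7,interpolation=cv2.INTER_CUBIC))
E
```

```text
clock: 8.68
position: [0.5469, -0.3457, 0.3164]
ee_rot: [-1.909, -2.495, 0.0]
force: [0.4, 1.0, 0.5]
width: 1.0
[ 0.54687052 -0.34572355  0.31642908] 0.9998067919024782 [282.50419159 219.13403618]
```

View pics/w3.png

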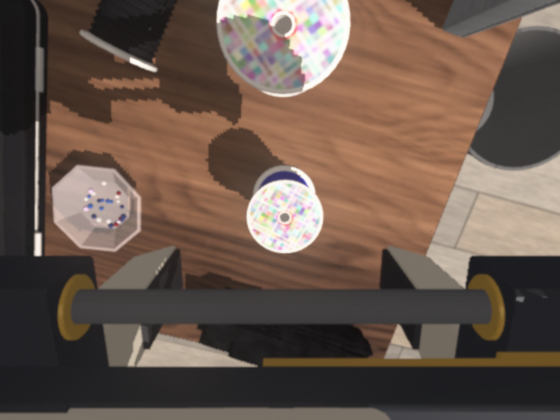

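View pics/t3.png

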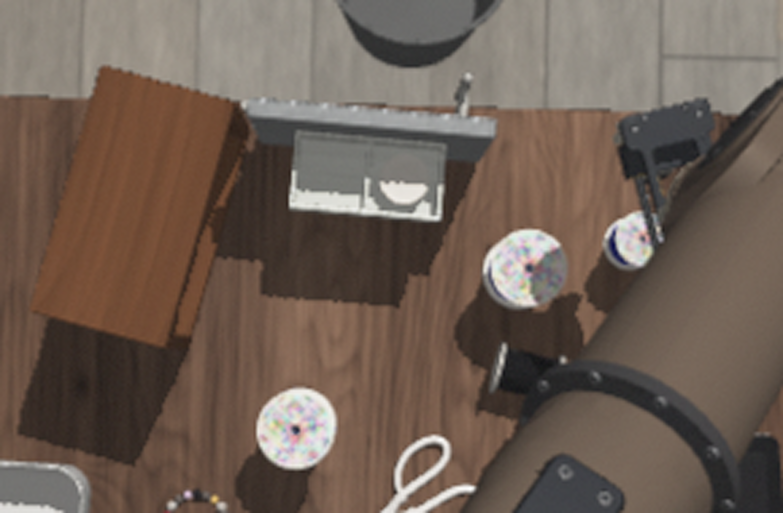

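```bash
python3 - <<'E'
from h import *
s=arm.observe();print('spool',onz('wrist',(285,217),.06,s))
t=lambda x,y:(x/2.7+130-.3,y/2.7+110-.3)
P=[onz('top',t(*c),.105)[:2] for c in((297,130),(446,143),(441,220),(289,208))]
print('rack',np.round(P,4))
print('len',np.linalg.norm(P[1]-P[0]),np.linalg.norm(P[2]-P[3]),np.linalg.norm(P[3]-P[0]))
v=P[2]-P[3];print('dir',np.degrees(np.arctan2(v[1],v[0])))
w=P[1]-P[0];print('dir',np.degrees(np.arctan2(w[1],w[0])))
a=onz('top',t(248,100),.156)[:2];b=onz('top',t(496,122),.156)[:2];d=b-a;print('door far edge',a,b,np.linalg.norm(d),np.degrees(np.arctan2(d[1],d[0])))
th=(np.degrees(np.arctan2(d[1],d[0]))%360)-165.6
print('theta',th)
for T in(99,100,101):print(T,'predict pocket_in',door(.078,.0425,T),'rack mid',door(.111,.0425,T), 'rack mid meas',np.mean(P,0))
print('handle',door(.19,-.0435,100),'divider px meas',onz('top',t(365,215),.105))
print(rel([*(onz('wrist',(285,217),.06,s)[:2]*.6+.4*np.array([.548,-.3465])),.207],15,s))
E
```

```text
spool [ 0.54933751 -0.34486532  0.06      ]
rack [[ 0.636  -0.0233]
 [ 0.6275 -0.1573]
 [ 0.558  -0.1542]
 [ 0.5656 -0.0179]]
len 0.13428092952906506 0.13645537840387134 0.07060927626546111
dir -93.2063933307686
dir -93.61678596491458
door far edge [0.65258622 0.01658734] [ 0.63885214 -0.19697615] 0.21400464811853723 -93.6795728995448
theta 100.72042710045523
99 predict pocket_in [ 0.59824817 -0.05475423] rack mid [ 0.59514259 -0.08760777] rack mid meas [ 0.59676672 -0.08819127]
100 predict pocket_in [ 0.59954117 -0.05560956] rack mid [ 0.59700945 -0.0885123 ] rack mid meas [ 0.59676672 -0.08819127]
101 predict pocket_in [ 0.60084891 -0.05644219] rack mid [ 0.5988918 -0.0893841] rack mid meas [ 0.59676672 -0.08819127]
handle [ 0.67669518 -0.1738773 ] divider px meas [ 0.56088155 -0.08598502  0.105     ]
[-2.000e-01  2.000e+00  1.097e+02  0.000e+00 -0.000e+00  2.000e-03]
```

```bash
python3 -m pendant '[[[0,2,50,0,0,0,-1],[0,2,90,0,0,0,-1],[0,2,110,0,0,0,-1],[0,2,110,0,0,0,-1],[0,2,110,0,0,0,-1],[0,2,110,0,0,0,1],[0,2,110,0,0,0,1],[0,2,110,0,0,0,1],[0,2,110,0,0,0,1],[0,2,110,0,0,0,1],[0,2,110,0,0,0,1]]]' 12
python3 - <<'E'
from h import *
s=arm.observe();print(s['position'],s['width'],s['force'])
E
```

```text
clock: 10.15
position: [0.5489, -0.3453, 0.2068]
ee_rot: [-1.912, -2.492, -0.0]
force: [1.1, -0.9, 1.6]
width: 0.547
[ 0.54891457 -0.34525943  0.20675252] 0.5470450068072615 [ 1.1102134  -0.88737426  1.61247182]
```

```bash
python3 -m pendant '[[[0,0,-20,0,0,0,1],[0,0,-70,0,0,0,1],[0,0,-130,0,0,0,1],[0,0,-183,0,0,0,1],[0,0,-183,0,0,0,1],[0,0,-183,0,0,0,1]]]'
python3 - <<'E'
from h import *
s=arm.observe();print(s['position'],s['width'],s['force'],rel([.599,-.0555,.38],86.5))
E
```

```text
clock: 10.9
position: [0.5486, -0.3451, 0.3903]
ee_rot: [1.912, 2.492, 0.001]
force: [0.2, 0.2, -0.6]
width: 0.551
[ 0.54860973 -0.34508971  0.39034379] 0.5514661923876499 [ 0.23106796  0.22683947 -0.61645004] [266.7   123.7    10.4     0.      0.     -1.248]
```

```bash
python3 -m pendant '[[[50,24,0,0,0,-0.17,1],[95,46,0,0,0,-0.34,1],[140,65,0,0,0,-0.51,1],[180,84,0,0,0,-0.68,1],[220,102,0,0,0,-0.85,1],[250,116,0,0,0,-1.02,1],[267,124,10,0,0,-1.19,1],[267,124,10,0,0,-1.248,1],[267,124,10,0,0,-1.248,1],[267,124,10,0,0,-1.248,1]]]'
python3 - <<'E'
from h import *
s=arm.observe();print(s['position'],s['width'],s['force'],s['joints'],rel([.599,-.0555,.30],86.5))
im=get_image('wrist');cv2.imwrite('pics/w4.png',im[:,:,::-1])
for y,x in((.078-.031,.0425),(.078+.031,.0425),(.078,.0425-.031),(.078,.0425+.031)):print(proj('wrist',[*door(y,x,100.3),.105],s))
cv2.imwrite('pics/s4.png',get_image('scene')[:,:,::-1])
E
```

```text
clock: 12.15
position: [0.5993, -0.0557, 0.3791]
ee_rot: [-0.099, -3.139, 0.0]
force: [1.0, 1.1, -0.2]
width: 0.557
[ 0.59930583 -0.05568267  0.37912964] 0.5571397272022052 [ 0.98243968  1.05095389 -0.20815609] [-0.06155012  0.41802729  0.09212374  1.67005635 -0.04270081  1.05673582
  1.55157469] [ 2.00e-01  2.00e-01  7.91e+01 -0.00e+00 -1.00e-03 -2.00e-03]
[324.09925487 212.0152469 ]
[236.8788274 211.2688326]
[280.12541435 252.24031405]
[280.91448061 168.39669872]
```

View pics/w4.png

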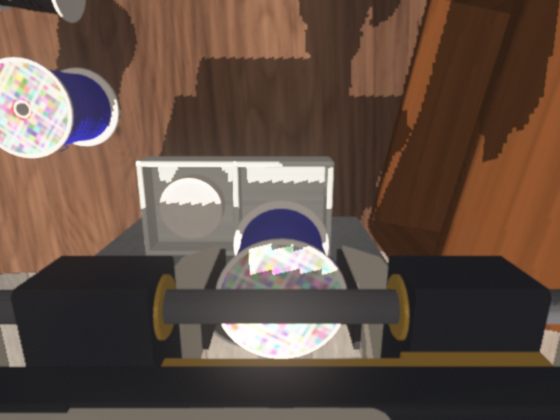

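View pics/s4.png

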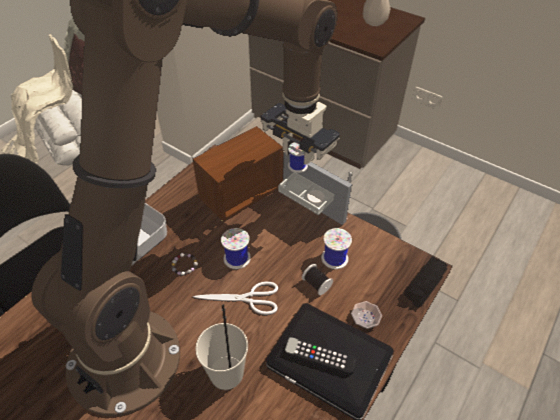

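```bash
python3 - <<'E'
import cv2
im=cv2.imread('pics/w4.png');cv2.imwrite('pics/w4c.png',cv2.resize(im[145:275,130:350],None,fx=3.6,fy=3.6,interpolation=cv2.INTER_CUBIC))
E
```

```text
(no output)
```

View pics/w4c.png

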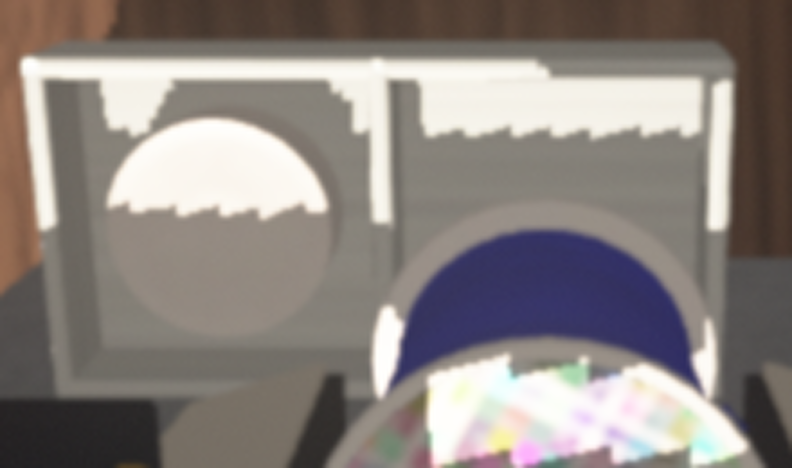

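```bash
python3 -m pendant '[[[1,1.5,30,0,0,0,1],[1,1.5,60,0,0,0,1],[1,1.5,65,0,0,0,1],[1,1.5,72,0,0,0,1],[1,1.5,79,0,0,0,1],[1,1.5,84,0,0,0,1],[1,1.5,86,0,0,0,1],[1,1.5,86,0,0,0,1]]]'
python3 - <<'E'
from h import *
s=arm.observe();print(s['position'],s['width'],s['force'],s['ft_torque'])
cv2.imwrite('pics/w5.png',get_image('wrist')[:,:,::-1])
E
```

```text
clock: 13.25
position: [0.5987, -0.0537, 0.2938]
ee_rot: [0.096, 3.14, -0.0]
force: [0.5, 0.3, -0.3]
width: 0.547
[ 0.59866183 -0.05373172  0.29378705] 0.5474026019876013 [ 0.53225278  0.28157962 -0.26331027] [-0.02753898 -0.01175575 -0.00073605]
```

View pics/w5.png

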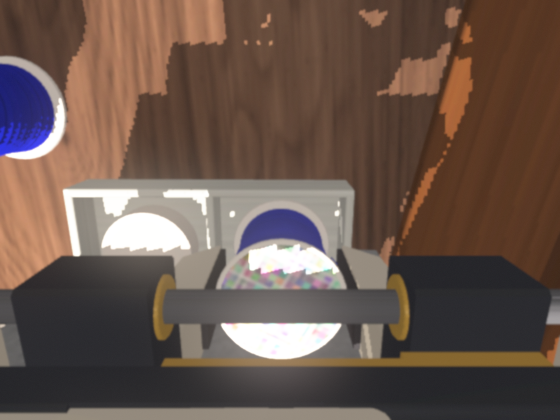

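```bash
python3 -m pendant '[[[0,0,1.5,0,0,0,1],[0,0,1.5,0,0,0,1],[0,0,1.5,0,0,0,-0.5],[0,0,1.5,0,0,0,-0.5],[0,0,1.5,0,0,0,-0.5],[0,0,1.5,0,0,0,-0.5],[0,0,-15,0,0,0,-0.5],[0,0,-50,0,0,0,-0.5],[0,0,-96,0,0,0,-0.5],[0,0,-96,0,0,0,-0.5]]]'
python3 - <<'E'
from h import *
s=arm.observe();print(s['position'],s['width'],s['force'],s['ft_torque'])
cv2.imwrite('pics/w6.png',get_image('wrist')[:,:,::-1])
g=door(.19,-.043,100.1);print(g,rel([*g,.38],85.7))
E
```

```text
clock: 14.55
position: [0.5997, -0.054, 0.3949]
ee_rot: [0.096, 3.132, 0.0]
force: [0.3, 0.5, -0.2]
width: 0.749
[ 0.59972248 -0.05395347  0.39485141] 0.7489950585869074 [ 0.28556303  0.49290082 -0.23662505] [ 0.04954921 -0.03232878  0.00738064]
[ 0.676533   -0.17378926] [-8.460e+01 -1.151e+02  1.290e+01  0.000e+00  5.000e-03  1.400e-02]
```

View pics/w6.png

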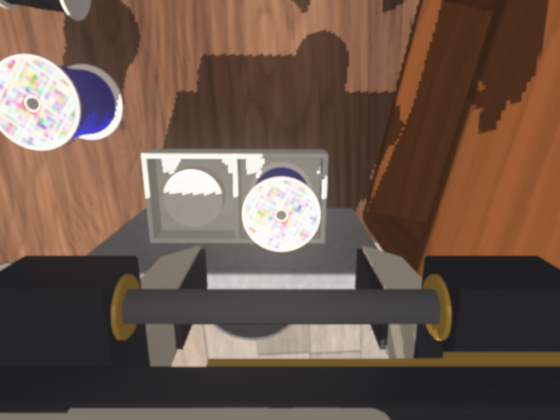

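```bash
python3 -m pendant '[[[-40,-50,0,0,0,0,-1],[-70,-90,0,0,0,0.014,-1],[-87,-114,5,0,0,0.014,-1],[-87,-114,13,0,0,0.014,-1],[-87,-114,13,0,0,0.014,-1],[-87,-114,13,0,0,0.014,-1]]]'
python3 - <<'E'
from h import *
s=arm.observe();print(s['position'],s['width'],rel([.6793,-.1726,.2956],85.7,s))
cv2.imwrite('pics/w7.png',get_image('wrist')[:,:,::-1])
print(proj('wrist',[.6793,-.1726,.155],s))
E
```

```text
clock: 15.35
position: [0.6783, -0.1713, 0.3768]
ee_rot: [-0.115, -3.139, -0.001]
force: [-0.3, -0.0, 0.7]
width: 1.0
[ 0.67832309 -0.17131904  0.37681675] 0.9996228540189754 [-1.10e+00 -1.30e+00  8.12e+01  1.00e-03 -0.00e+00  2.00e-03]
[278.27296504 237.39763788]
```

View pics/w7.png

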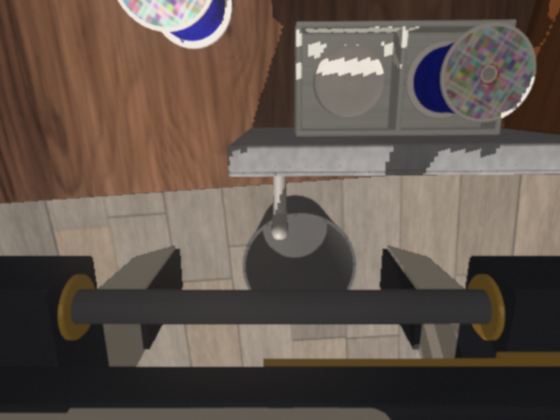

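```bash
python3 -m pendant '[[[-1,-1,50,0,0,0,-1],[-1,-1,81,0,0,0,-1],[-1,-1,81,0,0,0,-1],[-1,-1,81,0,0,0,-1],[-1,-1,81,0,0,0,1],[-1,-1,81,0,0,0,1],[-1,-1,81,0,0,0,1],[-1,-1,81,0,0,0,1],[-1,-1,81,0,0,0,1],[-1,-1,81,0,0,0,1],[-1,-1,81,0,0,0,1],[-1,-1,81,0,0,0,1],[-1,-1,81,0,0,0,1],[-1,-1,81,0,0,0,1]]]' 15
python3 - <<'E'
from h import *
s=arm.observe();p0=s['position']
print(s['width'],s['force'],s['position'])
R0=R.from_rotvec(s['ee_rot']).as_matrix()
r0=p0[:2]-HINGE
print('radius',np.linalg.norm(r0),'angle',np.degrees(np.arctan2(r0[1],r0[0]))%360)
r0*=.1951/np.linalg.norm(r0)
for th in [1,2]+list(range(4,53,4)):
    a=-np.radians(th);q=np.array([[np.cos(a),-np.sin(a)],[np.sin(a),np.cos(a)]])@r0-r0
    print(th,np.round(R0.T@np.r_[q,0]*1000,1)[:2],round(-a,3))
E
```

```text
clock: 17.15
position: [0.6795, -0.1725, 0.2957]
ee_rot: [-0.116, -3.139, -0.003]
force: [-1.0, 5.3, 1.0]
width: 0.101
0.10126129066440728 [-1.0215049   5.2554915   0.97963244] [ 0.67953267 -0.17252936  0.29566994]
radius 0.1940253259738295 angle 279.38302809434515
1 [ 3.3 -0.8] 0.017
2 [ 6.6 -1.5] 0.035
4 [13.3 -2.7] 0.07
8 [26.8 -4.5] 0.14
12 [40.4 -5.4] 0.209
16 [54.  -5.3] 0.279
20 [67.6 -4.3] 0.349
24 [81.1 -2.3] 0.419
28 [94.4  0.6] 0.489
32 [107.5   4.5] 0.559
36 [120.2   9.2] 0.628
40 [132.6  14.9] 0.698
44 [144.6  21.3] 0.768
48 [156.1  28.6] 0.838
52 [167.1  36.7] 0.908
```

```bash
python3 -m pendant '[[[3,-1,0,0,0,0.017,1],[7,-1.5,0,0,0,0.035,1],[13,-3,0,0,0,0.07,1],[27,-4.5,0,0,0,0.14,1],[40,-5.5,0,0,0,0.209,1],[54,-5,0,0,0,0.279,1],[68,-4,0,0,0,0.349,1],[81,-2,0,0,0,0.419,1],[94,0.5,0,0,0,0.489,1],[107.5,4.5,0,0,0,0.559,1],[120,9,0,0,0,0.628,1],[132.5,15,0,0,0,0.698,1],[144.5,21.5,0,0,0,0.768,1],[151,25,0,0,0,0.803,1],[156,28.5,0,0,0,0.838,1],[156,28.5,0,0,0,0.838,1]]]'
python3 - <<'E'
from h import *
s=arm.observe();print(s['position'],s['width'],s['force'],s['ft_torque'])
cv2.imwrite('pics/w8.png',get_image('wrist')[:,:,::-1])
p0=s['position'];R0=R.from_rotvec(s['ee_rot']).as_matrix()
print('yaw',np.degrees(np.arctan2(R0[1,1],R0[0,1])))
r0=p0[:2]-HINGE;ang=np.degrees(np.arctan2(r0[1],r0[0]));print(np.linalg.norm(r0),ang,'theta by grip',(ang%360)-(165.6+np.degrees(np.arctan2(.0435,.19))))
# final pose = original closed grip
print('to closed grip',rel([.4529,.0236,.2957],-14.4,s))
r0*=.1951/np.linalg.norm(r0)
for th in list(range(4,57,4)):
    a=-np.radians(th);q=np.array([[np.cos(a),-np.sin(a)],[np.sin(a),np.cos(a)]])@r0-r0
    print(th,np.round(R0.T@np.r_[q,0]*1000,1)[:2],round(-a,3))
E
```

```text
clock: 19.15
position: [0.526, -0.1335, 0.2956]
ee_rot: [-1.384, -2.82, -0.0]
force: [2.3, 3.5, -5.0]
width: 0.106
[ 0.52596872 -0.13346823  0.2956207 ] 0.10584355759606744 [ 2.26878971  3.45086735 -4.97204617] [ 0.70110979 -0.44267017  0.07447483]
yaw 37.72075319394093
0.19514946850535203 -128.66822044684972 theta by grip 52.83630936783203
to closed grip [168.9   38.3   -0.    -0.    -0.     0.91]
4 [13.3 -2.7] 0.07
8 [26.8 -4.5] 0.14
12 [40.4 -5.4] 0.209
16 [54.  -5.3] 0.279
20 [67.6 -4.3] 0.349
24 [81.1 -2.3] 0.419
28 [94.4  0.6] 0.489
32 [107.5   4.5] 0.559
36 [120.2   9.2] 0.628
40 [132.6  14.9] 0.698
44 [144.6  21.3] 0.768
48 [156.1  28.6] 0.838
52 [167.1  36.7] 0.908
56 [177.4  45.5] 0.977
```

View pics/w8.png

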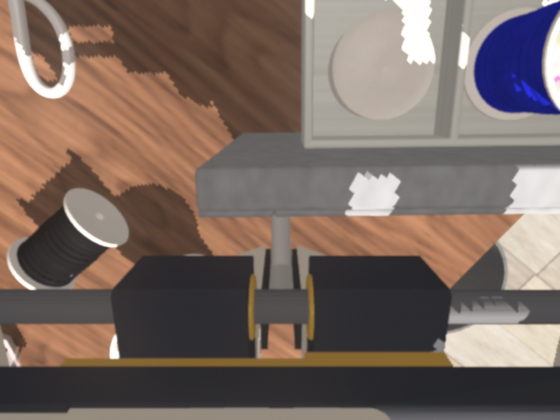

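```bash
python3 -m pendant '[[[13,-3,0,0,0,0.07,1],[27,-4.5,0,0,0,0.14,1],[40,-5.5,0,0,0,0.209,1],[54,-5,0,0,0,0.279,1],[68,-4,0,0,0,0.349,1],[81,-2,0,0,0,0.419,1],[94,0.5,0,0,0,0.489,1],[107.5,4.5,0,0,0,0.559,1],[120,9,0,0,0,0.628,1],[132.5,15,0,0,0,0.698,1],[144.5,21.5,0,0,0,0.768,1],[151,25,0,0,0,0.803,1],[156,28.5,0,0,0,0.838,1],[162,32.5,0,0,0,0.873,1],[164.5,34.5,0,0,0,0.89,1],[164.5,34.5,0,0,0,0.89,1]]]'
python3 - <<'E'
from h import *
s=arm.observe();print(s['position'],s['width'],s['force'],s['ft_torque'])
print('to closed grip',rel([.4529,.0236,.2957],-14.4,s))
E
```

```text
clock: 21.2
position: [0.4517, 0.0168, 0.2955]
ee_rot: [-2.463, -1.948, 0.005]
force: [-6.1, 1.1, 1.8]
width: 0.107
[0.45171431 0.01675473 0.29554351] 0.10676348666383369 [-6.10521788  1.12324721  1.80836608] [-0.00933984  1.29252437  0.0912429 ]
to closed grip [ 6.9e+00 -4.0e-01 -2.0e-01 -3.0e-03  1.0e-03  1.9e-02]
```

```bash
python3 -m pendant '[[[4,0,0,0,0,0.01,1],[7,0,0,0,0,0.02,1],[8,0,0,0,0,0.02,1],[8,0,0,0,0,0.02,1]]]'
python3 - <<'E'
from h import *
s=arm.observe();print(s['position'],s['width'],s['force'],s['ft_torque'],rel([.4529,.0236,.2957],-14.4,s))
E
```

```text
clock: 21.7
position: [0.4523, 0.0235, 0.2954]
ee_rot: [-2.482, -1.921, 0.01]
force: [-12.7, -2.7, 10.8]
width: 0.104
[0.45231523 0.02345187 0.2954079 ] 0.10443798496950504 [-12.67604483  -2.68505448  10.81675979] [-0.75982828  2.80086834  0.00708177] [ 0.3    0.5   -0.3   -0.006  0.003 -0.002]
```

```bash
python3 -m pendant '[[[1,0.5,0,0,0,0,1],[2,0.5,0,0,0,0,1],[2,0.5,0,0,0,0,1]]]'
python3 - <<'E'
from h import *
s=arm.observe();print(s['position'],s['width'],s['force'],s['ft_torque'])
E
```

```text
clock: 22.08
position: [0.4526, 0.0239, 0.2953]
ee_rot: [-2.483, -1.919, 0.013]
force: [-17.5, -9.7, 15.6]
width: 0.109
[0.45263278 0.02388803 0.29531106] 0.10880677437286607 [-17.47572148  -9.72918464  15.64292124] [-2.05641432  3.52473641  0.11119185]
```

```bash
python3 -m pendant '[[[0,0,0,0,0,0,-1],[0,0,0,0,0,0,-1],[0,0,0,0,0,0,-1],[0,0,0,0,0,0,-1],[0,0,0,0,0,0,-1],[0,0,0,0,0,0,-1],[0,0,-40,0,0,0,-1],[0,0,-90,0,0,0,-1],[0,0,-90,0,0,0,-1]]]'
python3 - <<'E'
from h import *
s=arm.observe();print(s['position'],s['width'],s['force'])
cv2.imwrite('pics/w9.png',get_image('wrist')[:,:,::-1])
E
```

```text
clock: 23.2
position: [0.4567, 0.0269, 0.3888]
ee_rot: [2.481, 1.923, 0.01]
force: [0.2, -0.0, -0.3]
width: 0.988
[0.45671812 0.02687807 0.3888317 ] 0.9877326249941779 [ 0.21883602 -0.03189073 -0.2516944 ]
```

View pics/w9.png

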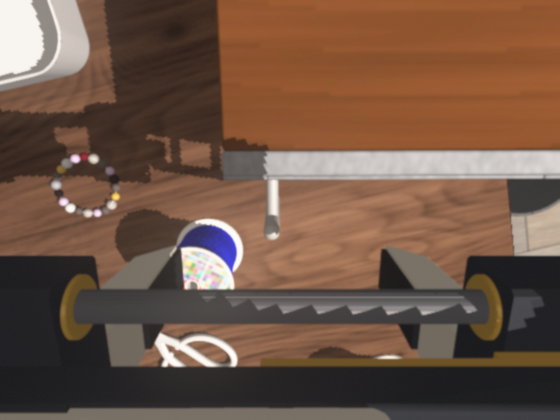

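```bash
python3 - <<'E'
from h import *
print(rel([.30,.45,.42],40))
E
```

```text
[ 3.708e+02 -2.563e+02 -3.280e+01  4.000e-03 -1.000e-03 -9.500e-01]
```

```bash
python3 -m pendant '[[[20,-15,-33,0,0,0,-1],[371,-256,-33,0,0,-0.95,-1],[371,-256,-33,0,0,-0.95,-1],[371,-256,-33,0,0,-0.95,-1],[371,-256,-33,0,0,-0.95,-1],[371,-256,-33,0,0,-0.95,-1],[371,-256,-33,0,0,-0.95,-1],[371,-256,-33,0,0,-0.95,-1],[371,-256,-33,0,0,-0.95,-1],[371,-256,-33,0,0,-0.95,-1],[371,-256,-33,0,0,-0.95,-1]]]'
python3 - <<'E'
from h import *
a=get_image('top')[:,:,::-1];b=get_image('scene')[:,:,::-1]
a0=cv2.imread('pics/top0.png');b0=cv2.imread('pics/scene0.png')
f=lambda i,r:cv2.resize(i[r[0]:r[1],r[2]:r[3]],(390,390))
r=(120,290,130,300);q=(120,330,190,400)
cv2.imwrite('pics/cmpT.png',np.hstack([f(a0,r),f(a,r)]));cv2.imwrite('pics/cmpS.png',np.hstack([f(b0,q),f(b,q)]))
d=cv2.absdiff(a,a0).max(2)>40; n,l,st,c=cv2.connectedComponentsWithStats(d.astype('uint8'))
for i in range(1,n):
    if st[i,4]>8:print('top diff',st[i],c[i].round())
E
```

```text
clock: 24.62
position: [0.301, 0.4489, 0.4183]
ee_rot: [1.331, 2.846, -0.002]
force: [0.2, -1.1, 1.2]
width: 1.001
top diff [347 188  31  38 666] [362. 205.]
top diff [  0 305  13  21  64] [  7. 314.]
top diff [  0 313   2   6  10] [  0. 316.]
top diff [ 21 316   6   8  32] [ 24. 319.]
top diff [  0 319   6  36  97] [  2. 337.]
top diff [ 20 326  11  10  65] [ 25. 330.]
top diff [ 13 333   4   4  13] [ 15. 334.]
top diff [ 11 339   4   4  12] [ 12. 341.]
```

View pics/cmpT.png

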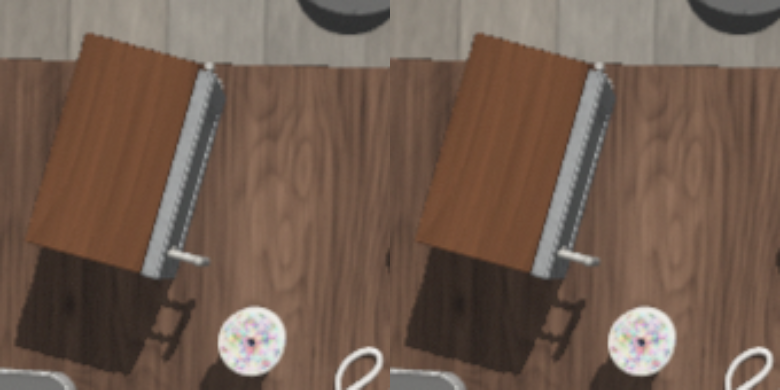

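View pics/cmpS.png

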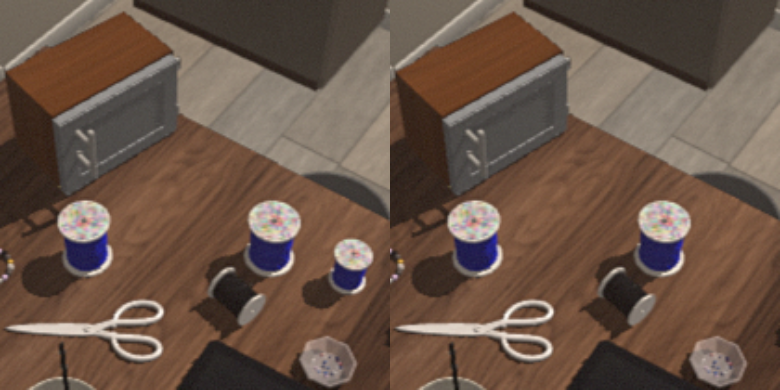

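The after-pictures match the before-pictures at the door. On the table, the only difference is the missing small spool at top-view (362,205); the other small differences, at the far left edge, are the arm. The lying spool, dish and the other spools have not moved.

```bash
python3 -c "
from cell import arm
print(arm.sign_off())"
```

```text
the job is handed in; nothing more can be done
None
```

The job is done and handed in, at about 25 s of the 72 s allowed. I swung the door open by its handle to about 100°, stood the smallest spool (51 mm) in the empty pocket nearer the hinge, and swung the door shut by the handle.

**Spool and jar:** The wrist picture taken after release showed the spool upright in its pocket and the jar flat in the outer pocket. With the door half shut, the jar was still flat. The spool was only partly in view by then but looked upright. Neither can be seen now that the door is shut.

**Door:** I pushed it until I felt the stop (about 10 N). In both fixed views it looks the same as before I started.

**Lying spool, dish and other items:** Comparing the top view before and after, the only change on the table was the small spool gone from its place. The lying spool, dish and larger spools had not moved.

**Forces:** The highest wrist reading I saw was about 25 N, when I pushed the door against its stop. I only read the force at the end of each move. No check failed. Camera estimates disagreed by 6 mm at most, at the handle, and I corrected for that before gripping.

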